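# Roll a leach bottle up the loading ramp onto the bottle roller

## Robot

A 7-joint arm with a two-finger parallel gripper is mounted at the origin on the work surface. World frame = base frame: x ahead of the robot, y to its left, z up, the work surface at z = 0. Lengths are in m, angles in rad, forces in N, time in s.
With the tool pointing down it reaches from about 0.35 to 0.9 m from the base axis. Payload 7.2 kg.
Tool frame: the origin (TCP) lies on the mounting face of the last link; the fingertips stand 182 mm ahead of it and the grasp point (between the pads) lies 163 mm ahead of it (arm.finger_overhang is the distance from the TCP to the fingertips, in m); z points along the fingers, y is the line along which they close (so a half turn about z gives the same grasp; the last joint's range is limited). The gripper opens to 88 mm and grips with 3 to 60 N. Pads are 20 mm wide; open, the fingers measure 115 mm over their backs; the gripper's body (75 mm by 178 mm) begins 61 mm behind the grasp point.
Start: joints at [1.164, 0.411, -0.013, 1.596, 0.006, 1.134, -0.082], TCP at [0.208, -0.589, 0.405] pointing down, gripper open.
Joint ranges: [-2.95, 2.95], [-0.29, 1.99], [-1.47, 1.44], [0.14, 2.54], [-1.03, 4.17], [0.13, 1.85], [-2.86, 2.86]. Speed limits (rad/s): [2.39, 2.39, 3.01, 3.01, 3.14, 3.14, 3.14].

## Interface

Orientations are given as a unit quaternion [x, y, z, w].
In Python, from cell import arm, eyes gives the robot as it stands.
- The arm moves only by the tool drive_tool, never from a script. Its argument "motion" is a list of rows, each a list of 2 entries, a list of its own where there are three numbers: the shift along the tool's x, y, z in units of 25 mm (1.0 is 25 mm), then the turn about the tool's z in units of 0.12 rad (1.0 is 0.12 rad). A call has 1 to 12 rows; each row shifts and turns the commanded pose from where the row before left it, along the tool's axes as they then stand; what a row does not reach is not made up. A row lasts 1/12 s, in which the tool goes at most 41.7 mm and 7.16 degrees, less where a joint would pass 70% of its speed; a pose out of reach is approached as far as the arm can. A call with a number of a shift or a turn outside -1 to 1 is refused whole. A call with a gripper value outside its range is refused whole. "fingers" is the opening, from -1 (shut) to 1 (fully open), set as the call begins (left out, the last holds). The fingers move at their own pace and stop on an object; "force" is the grip in N (left out, the last holds). Time passes only in rows, so rows that do not move let the fingers close. It gives the time, the measured TCP pose, the force, the opening and the grip force at its end, in the units of the state.
- arm.sense(): the state, without advancing time (a new reading comes with each control period).
- eyes.capture(name): name is "scene" or "side" or "wrist"; returns the picture (480x640x3 uint8, red, green, blue); there is no depth.
- eyes.calibration(name): a dict with "K" (3x3 intrinsics, pixels), "camera_from_world" (4x4, takes a point from world to camera coordinates). Camera axes: x right, y down, z forward; pixel columns grow to the right and rows downward; lengths in m; the calibration is good to about 2 mm. A picture is of the moment at which its call begins: read the wrist's pose just before it. calibration takes no time and is no camera call; for the wrist camera it gives the pose at the moment of the call.
- arm.finish_job(): hands the job in; it is judged then, once.
The state is a dict: "clock": time; "qpos": joint angles; "qvel": joint speeds; "joint_efforts": joint torques, N m; "eef_pos": TCP position; "tcp_rot": TCP orientation; "wrist_force": force on the tool from outside, world axes, zero at the start; "ft_torque": the same for the moment, N m; "grip_width": finger opening in m; "finger_force": force on a finger pad.
Only numpy, scipy, OpenCV 4.12 (cv2) and the standard library are available. Lean on these libraries where they do the work, as an engineer would, in place of code of your own. Each camera call takes 0.05 s, during which the arm holds its last target. There are 200 camera calls.

## Task

Load the bottle that is lying on the bench at the foot of the ramp: push it with the fingers, gently, slowly and steadily, up the loading ramp of the bottle roller and over the front roller until it settles in the trough between the two rollers, in front of the stop bar. Keep the fingers behind it all the way so that it never runs back down or shoots ahead, do not pick it up or lift it, and do not disturb the bottle already on the rollers or the other things around. Finish with the hand clear of everything.

Things in the scene. Friction and masses are not known exactly. Their poses are not given: they have to be found in the camera images.
- bottle: the bottle to load: closed white bottle of smooth, slippery plastic lying on its side on the bench before the ramp, 0.4 to 0.7 kg, rolls freely. Straight body 74 mm diameter, 120 mm long; shoulder, neck and 39 mm cap make it 172 mm. Origin on its axis at mid-body, 37 mm above its support; y axis along the bottle to the cap (base at y = -60 mm, cap end +112 mm); x and z turn as it rolls
- roller_bench: low bottle roller fixed to the bench, heading varies: two parallel rubber rollers in a tray, a sheet-metal ramp before the free half. Origin at bench level under the middle of the free place. x level, up the ramp to the stop bar; y along the rollers, away from the 85 mm high control box at its -y end; z up. End plate and bar post at y = +105 to +115 mm are 43 and 69 mm high
- trough (a point): where the settled bottle's origin belongs, 62.7 mm above the bench over the roller bench's origin: its axis there is 7 mm lower than when it passes over the front roller, so once past that roller it drops in and stays by itself
- ramp_foot (a point): middle of the ramp's lower edge, 1 mm above the bench, at x = -159 mm of the roller bench. The ramp rises from here at 13 degrees; it is 206 mm wide, its side edges folded up 10 mm. At the start the bottle's origin is 17 to 43 mm before this edge (it touches it at 9 mm), within 8 mm of the ramp's middle line and about 5 degrees of parallel to the rollers
- ramp_top (a point): middle of the ramp's upper edge, 28.5 mm above the bench, at x = -40 mm of the roller bench, 15 mm before the front roller's axis
- front_roller_mid (a point): on the front roller's axis, 20 mm above the bench, at x = -25 mm of the roller bench. Both rollers are 25 mm diameter, 405 mm long (tops 32.5 mm high) and turn stiffly (about 4 N at the rim); the rear one's axis is at x = +25 mm
- stop_bar (a point): middle, before the free place, of the stop bar behind the rear roller: 10 mm round steel bar along y at x = 46 mm of the roller bench, 62.5 mm high, 4 mm clear of a settled bottle
- running_bottle: a like bottle already lying on the rollers in the other half, beside the control box; to be left there (it may turn if the rollers are turned). Origin on its axis at mid-body, y axis towards its cap
- spare_bottle: an empty bottle of the same kind standing on its base beside the ramp on the control-box side, 74 mm diameter, 172 mm tall; origin at the middle of its underside; leave alone
- flask: stoppered glass volumetric flask standing left of the ramp, 74 mm diameter, 195 mm tall; origin under its middle; leave alone
- beaker: glass beaker standing left of the ramp's foot, 68 mm diameter, 90 mm tall; origin under its middle; leave alone
- marker: marker pen 130 mm long, 15 mm thick, lying right of the ramp's foot; origin under its middle; leave alone

How it is judged:
By the outcome, as a careful person would: the job done as asked, in the order asked, and still so for the second after the job is handed in, with the robot touching nothing.
It also fails if it takes over 48 s, if anything falls off the work surface, if the arm or the gripper's body presses on something with over 40 N, if the wrist force passes 120 N, or if a joint passes its speed limit or range.

## Working session

There is one attempt and no reset: what is moved stays moved. The work goes in short steps, Python scripts to look and compute and a tool call to move; the robot and the scene stay as the last step left them, time stands still between calls to the robot, and variables do not carry over. Pictures are saved under pics/ and viewed, at most 10 in all, crops included, and the job is handed in when it is done.

Besides the shell and the picture viewer there is one more tool, called by a JSON object that holds its "name" and its "arguments". drive_tool: Moves the arm, as the interface text tells. Shifts and turns lie within -1 to 1; 1 stands for 25 mm of shift or 0.12 rad of turn. Its arguments: {"type":"object","properties":{"motion":{"type":"array","items":{"type":"array"}},"fingers":{"type":"number"},"force":{"type":"number"}},"required":["motion"]}

```bash
ls; mkdir -p pics; cat > h.py <<'E'
import numpy as np,cv2
from cell import arm,eyes
def snap(n,f):
    im=eyes.capture(n); cv2.imwrite('pics/'+f,cv2.cvtColor(im,cv2.COLOR_RGB2BGR)); return im
def ray(n,uv,z):
    c=eyes.calibration(n);K=np.array(c['K']);T=np.array(c['camera_from_world']);R,t=T[:3,:3],T[:3,3]
    o=-R.T@t; d=R.T@np.linalg.solve(K,[uv[0],uv[1],1]); return o+d*(z-o[2])/d[2]
def proj(n,p):
    c=eyes.calibration(n);K=np.array(c['K']);T=np.array(c['camera_from_world'])
    q=K@(T[:3,:3]@np.array(p)+T[:3,3]); return q[:2]/q[2]
E
python3 - <<'E'
from h import *
s=arm.sense();print(s)
for n in('scene','side'):
    snap(n,n+'0.png')
    T=np.array(eyes.calibration(n)['camera_from_world']);print(n,-T[:3,:3].T@T[:3,3],T[2,:3])
E
```

```text
pics
{'clock': 0.0, 'qpos': array([ 1.16381427,  0.4118611 , -0.01272447,  1.59704444,  0.00559698,
        1.13425106, -0.08218701]), 'qvel': array([ 0.00186217,  0.00010577,  0.00099672, -0.00081024, -0.0014206 ,
       -0.00063195,  0.00078547]), 'joint_efforts': array([ 7.45823381e-04, -5.87953699e+01,  6.41924869e-01, -2.91084480e+01,
       -5.38422517e-02,  1.84300239e-02,  1.50100459e-04]), 'eef_pos': array([ 0.20762717, -0.58927888,  0.40383279]), 'tcp_rot': array([ 9.85683298e-01,  1.68605611e-01, -1.78003122e-04, -7.43166871e-04]), 'wrist_force': array([ 0.30206168, -0.4823868 , -0.54276167]), 'ft_torque': array([ 0.03536842, -0.03820149, -0.04515746]), 'finger_force': 0.0, 'grip_width': 0.08754082192002341}
scene [ 0.98024696 -0.52662252  1.1213043 ] [-0.28759696  0.46737972 -0.83596901]
side [ 0.19457593 -0.43424589  0.79847477] [ 0.42404136  0.52060256 -0.74105459]
```

View pics/scene0.png

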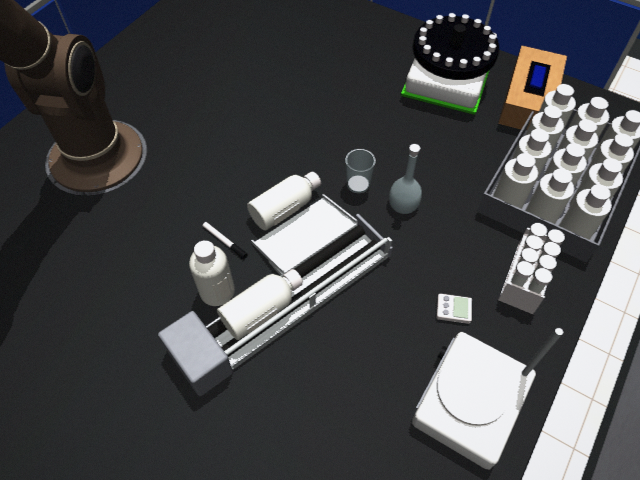

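View pics/side0.png

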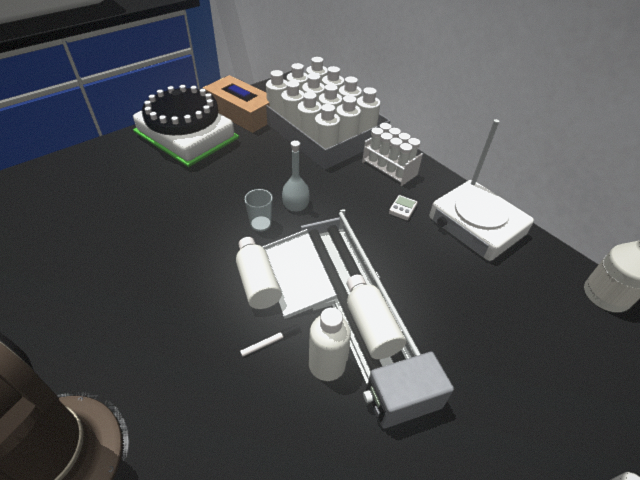

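The scene picture shows the bottle at (283,202) with its cap at (313,180), the ramp at (308,235), and the control box at (195,350). In the side picture the bottle is at (258,275), the ramp at (302,272) and the box at (410,385). I'll zoom in next.

```bash
python3 - <<'E'
import cv2
a=cv2.imread('pics/scene0.png')[160:360,190:400]; b=cv2.imread('pics/side0.png')[200:400,220:430]
for n,i in(('a',a),('b',b)): cv2.imwrite(f'pics/{n}1.png',cv2.resize(i,None,fx=3,fy=3,interpolation=cv2.INTER_CUBIC)[:600])
E
```

```text
(no output)
```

View pics/a1.png

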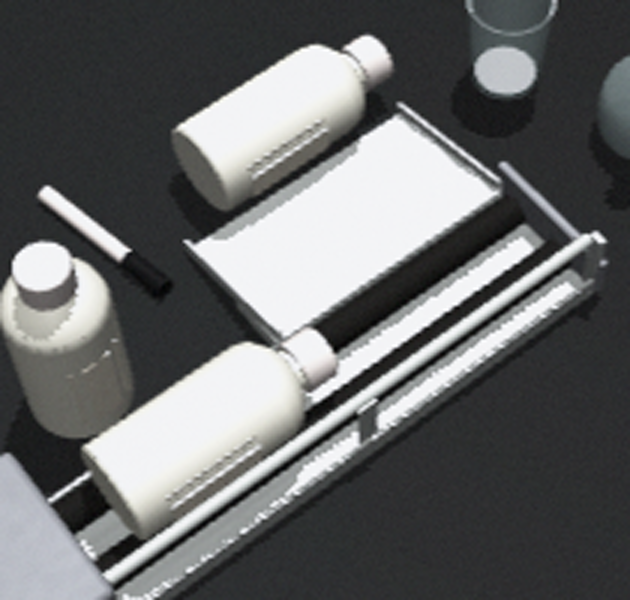

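View pics/b1.png

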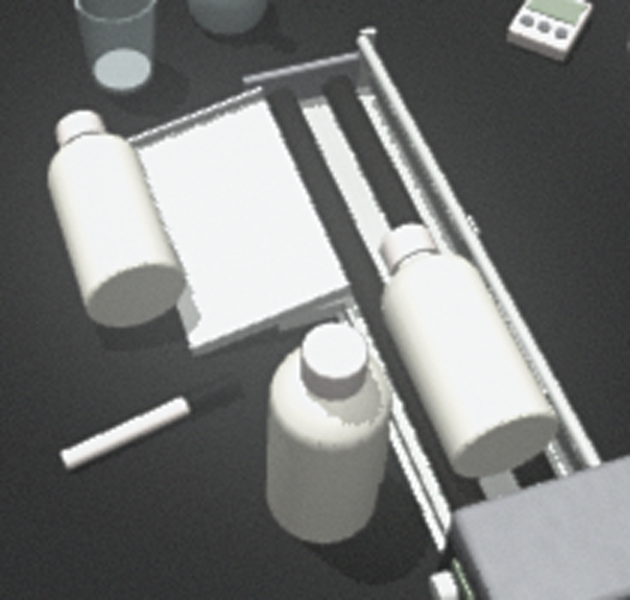

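Zoomed views: a1 shows the ramp flange ends at (187,242), (283,338), (400,105) and (500,183), and the bar end at (600,240). b1 shows the base ellipse centre at (132,293), the ramp corners at (192,350), (348,290) and (262,90), and the bar end at (366,37).

```bash
cat > fit.py <<'E'
from h import *
from scipy.optimize import least_squares
A=lambda u,v:(190+u/3,160+v/3)
B=lambda u,v:(220+u/3,200+v/3)
def W(p,m): 
    c,s=np.cos(p[2]),np.sin(p[2]); return [p[0]+c*m[0]-s*m[1],p[1]+s*m[0]+c*m[1],m[2]]
obs=[('scene',A(187,242),(-.159,-.103,.008)),('scene',A(283,338),(-.04,-.103,.036)),('scene',A(400,105),(-.159,.103,.010)),('scene',A(500,183),(-.04,.103,.038)),
('scene',A(600,240),(.046,.115,.0625)),('side',B(366,37),(.046,.115,.0625)),('side',B(192,350),(-.159,-.103,.004)),('side',B(348,290),(-.04,-.103,.036)),('side',B(262,90),(-.04,.103,.038))]
f=lambda p:np.concatenate([proj(n,W(p,m))-uv for n,uv,m in obs])
x0=ray('scene',(308,240),.02)
best=min((least_squares(f,[x0[0],x0[1],a],loss='soft_l1') for a in np.arange(-3,3.2,.7)),key=lambda r:r.cost)
p=best.x;print('bench',p,best.fun.reshape(-1,2).round(1))
def toR(q):
    c,s=np.cos(p[2]),np.sin(p[2]);d=np.array(q[:2])-p[:2];return np.array([c*d[0]+s*d[1],-s*d[0]+c*d[1]])
if __name__=='__main__':
    for nm,uvs in {'base':[('scene',A(201,170)),('side',B(133,294))],'cap':[('scene',A(378,58)),('side',B(80,126))]}.items():
        for n,uv in uvs: print(nm,n,ray(n,uv,.037),toR(ray(n,uv,.037)))
    for nm,uv,z in [('spareTop',B(335,350),.172),('beaker',B(123,70),.0),('mk1',B(68,460),.0075),('mk2',B(235,388),.0075),('beakertop',(258,196),.09),('flasktop',(295,145),.195)]:
        print(nm,ray('side',uv,z),toR(ray('side',uv,z)))
    for nm,uv,z in [('spareTop',A(42,265),.172),('mk1',A(45,190),.0075),('mk2',A(165,288),.0075),('flasktop',(415,148),.195),('beakerbot',(358,184),.0)]:
        print(nm,ray('scene',uv,z),toR(ray('scene',uv,z)))
E
python3 fit.py
```

```text
Traceback (most recent call last):
  File "fit.py", line 11, in <module>
    best=min((least_squares(f,[x0[0],x0[1],a],loss='soft_l1') for a in np.arange(-3,3.2,.7)),key=lambda r:r.cost)
  File "fit.py", line 11, in <genexpr>
    best=min((least_squares(f,[x0[0],x0[1],a],loss='soft_l1') for a in np.arange(-3,3.2,.7)),key=lambda r:r.cost)
              ~~~~~~~~~~~~~^^^^^^^^^^^^^^^^^^^^^^^^^^^^^^^^^^
  File "fit.py", line 9, in <lambda>
    f=lambda p:np.concatenate([proj(n,W(p,m))-uv for n,uv,m in obs])
                               ~~~~^^^^^^^^^^
  File "h.py", line 9, in proj
    c=eyes.calibration(n);K=np.array(c['K']);T=np.array(c['camera_from_world'])
ValueError: time passes only in moves, steps and waits
```

```bash
sed -i 's/^def snap/from functools import lru_cache\ncal=lru_cache(None)(lambda n:eyes.calibration(n))\ndef snap/; s/c=eyes.calibration(n);/c=cal(n);/' h.py; sed -i 's/np.arange(-3,3.2,.7)/np.arange(-3,3.2,.7)/' fit.py; python3 fit.py
```

```text
bench [ 0.66015451  0.03372318 -0.36054164] [[-1.2  0.2]
 [-2.9 -1.1]
 [ 0.9  0.3]
 [ 0.5  0.8]
 [-2.2 -1. ]
 [-0.9 -1.2]
 [-0.1  0.3]
 [ 1.3 -1.4]
 [ 1.6 -1.5]]
base scene [0.46195079 0.03897343 0.037     ] [-0.18731258 -0.06500984]
base side [0.45782809 0.03921734 0.037     ] [-0.19125625 -0.06623602]
cap scene [0.5175128  0.19824976 0.037     ] [-0.19151256  0.10362719]
cap side [0.51444647 0.19822982 0.037     ] [-0.19437471  0.10252679]
spareTop [ 0.48029514 -0.14533419  0.172     ] [-0.10512741 -0.23099603]
beaker [5.94597590e-01 2.62223907e-01 1.11022302e-16] [-0.14195274  0.19068223]
mk1 [ 0.35885312 -0.02778618  0.0075    ] [-0.26023015 -0.16384811]
mk2 [ 0.48007921 -0.05114848  0.0075    ] [-0.1385564  -0.14294208]
beakertop [0.59578569 0.26655359 0.09      ] [-0.14236845  0.19515268]
flasktop [0.7054933  0.26179492 0.195     ] [-0.03803563  0.22940273]
spareTop [ 0.4836087  -0.14371528  0.172     ] [-0.10259802 -0.22831224]
mk1 [ 0.35805531 -0.02318197  0.0075    ] [-0.26260094 -0.15982138]
mk2 [ 0.48622436 -0.04556792  0.0075    ] [-0.13477507 -0.13555242]
flasktop [0.71509006 0.27055822 0.195     ] [-0.03214742  0.24098816]
beakerbot [0.59480532 0.26410356 0.        ] [-0.14242147  0.19251431]
```

The bench fit is consistent to about 2 px. The bottle sits at about (-0.191, -0.004) in the bench frame, 32 mm before the foot, nearly parallel to the rollers. I'll move over the standoff point behind it.

{"name": "drive_tool", "arguments": {"motion": [[[0.35,-0.5,0],0],[[0.7,-0.97,0],0],[[0.7,-0.97,0],0],[[0.7,-0.97,0],0],[[0.7,-0.97,0],0],[[0.7,-0.97,0],0],[[0.7,-0.97,0],0],[[0.7,-0.97,0],0],[[0.7,-0.97,0],0],[[0.7,-0.97,0],0],[[0.7,-0.97,0],0],[[0.7,-0.97,0],0]], "fingers": 0.4}}

```text
clock: 1.1
eef_pos: [0.3047, -0.2577, 0.4045]
tcp_rot: [0.986, 0.169, -0.0, 0.0]
wrist_force: [0.5, -0.5, 0.5]
grip_width: 0.0617
finger_force: 0.0
```

{"name": "drive_tool", "arguments": {"motion": [[[0.7,-0.97,0],0],[[0.7,-0.97,0],0],[[0.7,-0.97,0],0],[[0.7,-0.97,0],0],[[0.7,-0.97,0],0],[[0.7,-0.97,0],0],[[0.7,-0.97,0],0],[[0.7,-0.97,0],0],[[0.7,-0.97,0],0],[[0.7,-0.97,0],0],[[0.7,-0.97,0],0],[[0.5,-0.7,0],0]]}}

```text
clock: 2.1
eef_pos: [0.4037, 0.0794, 0.4047]
tcp_rot: [0.986, 0.169, 0.0, -0.0]
wrist_force: [-0.7, 0.4, -0.6]
grip_width: 0.0613
finger_force: 0.0
```

{"name": "drive_tool", "arguments": {"motion": [[[0,0,0],0.5],[[0,0,0],0.7],[[0,0,0],0.7],[[0,0,0],0.7],[[0,0,0],0.7],[[0,0,0],0.7],[[0,0,0],0.7],[[0,0,0],0.7],[[0,0,0],0.43],[[0,0,0],0],[[0,0,0],0]]}}

```text
clock: 3.02
eef_pos: [0.4035, 0.077, 0.4045]
tcp_rot: [0.984, -0.179, -0.0, 0.0]
wrist_force: [-0.0, -0.2, -0.6]
grip_width: 0.0613
finger_force: 0.0
```

```bash
cat > where.py <<'E'
from h import *
from scipy.spatial.transform import Rotation as R
p=np.array([.6602,.0337,-.3605])
s=arm.sense();r=R.from_quat(s['tcp_rot']).as_matrix();e=s['eef_pos']
c,sn=np.cos(p[2]),np.sin(p[2]);d=e[:2]-p[:2]
print('t',s['clock'],'tcp',e.round(4),'bench xy',np.round([c*d[0]+sn*d[1],-sn*d[0]+c*d[1]],4),'tip z',round(e[2]-.182,4),'toolx heading',np.arctan2(r[1,0],r[0,0]).round(4),'zaxis',r[:,2].round(3),'F',s['wrist_force'].round(1),'w',s['grip_width'],'q',s['qpos'].round(2))
E
python3 where.py
```

```text
t 3.0167 tcp [0.4035 0.077  0.4045] bench xy [-0.2555 -0.0501] tip z 0.2225 toolx heading -0.359 zaxis [-0. -0. -1.] F [-0.  -0.2 -0.6] w 0.0613201270375881 q [ 0.3   0.08 -0.63  2.04  0.06  1.03 -2.29]
```

{"name": "drive_tool", "arguments": {"motion": [[[-0.15,-0.5,0],0],[[-0.2,-0.7,0.3],0],[[-0.15,-0.7,0.7],0],[[0,0,0.8],0],[[0,0,0.8],0],[[0,0,0.8],0],[[0,0,0.6],0],[[0,0,0],0],[[0,0,0],0]]}}

```text
clock: 3.77
eef_pos: [0.4085, 0.1259, 0.3043]
tcp_rot: [0.984, -0.179, -0.001, 0.0]
wrist_force: [-0.3, 0.0, 0.2]
grip_width: 0.0614
finger_force: 0.0
```

```bash
python3 where.py; python3 - <<'E'
from h import *
a=snap('side','s2.png');b=snap('wrist','w2.png')
o=np.hstack([cv2.resize(a[190:340,200:400],(400,300),interpolation=2),cv2.resize(b,(400,300))])
o=np.vstack([o]);cv2.imwrite('pics/c2.png',cv2.cvtColor(o,cv2.COLOR_RGB2BGR))
E
```

```text
t 3.7667 tcp [0.4085 0.1259 0.3043] bench xy [-0.2681 -0.0025] tip z 0.1223 toolx heading -0.3591 zaxis [-0.002 -0.    -1.   ] F [-0.3  0.   0.2] w 0.0614003404660025 q [ 0.16  0.27 -0.65  2.13  0.23  0.81 -2.56]
```

View pics/c2.png

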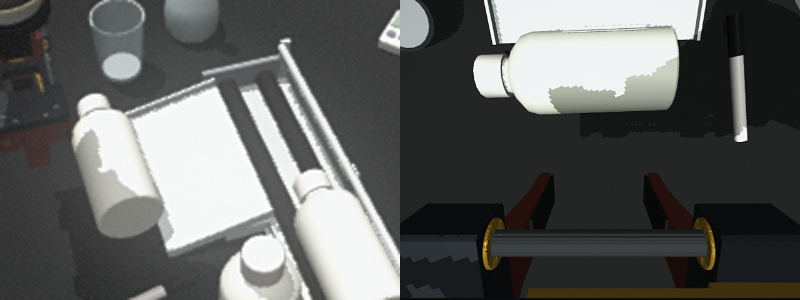

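The wrist view shows the bottle body spanning columns 512–678, which is centred on the fingers and parallel. The marker is well to the right at (737,80). I'll descend.

{"name": "drive_tool", "arguments": {"motion": [[[0,0,0.4],0],[[0,0,0.6],0],[[0,0,0.6],0],[[0,0,0.6],0],[[0,0,0.6],0],[[0,0,0.6],0],[[0,0,0.4],0],[[0,0,0.2],0],[[0,0,0],0],[[0,0,0],0]]}}

```text
clock: 4.7
eef_pos: [0.4088, 0.1261, 0.2049]
tcp_rot: [0.984, -0.179, 0.0, -0.0]
wrist_force: [0.1, 0.1, 0.6]
grip_width: 0.0612
finger_force: 0.0
```

```bash
python3 where.py
```

```text
t 4.7 tcp [0.4088 0.1261 0.2049] bench xy [-0.2678 -0.0023] tip z 0.0229 toolx heading -0.3605 zaxis [ 0.  0. -1.] F [0.1 0.1 0.6] w 0.06122186759074807 q [ 0.04  0.45 -0.54  2.21  0.42  0.58 -2.74]
```

{"name": "drive_tool", "arguments": {"motion": [[[0.1,0,0],0],[[0.15,0,0],0],[[0.15,0,0],0],[[0.15,0,0],0],[[0.15,0,0],0],[[0,0,0],0]]}}

```text
clock: 5.2
eef_pos: [0.4259, 0.1193, 0.2048]
tcp_rot: [0.984, -0.18, 0.0, -0.0]
wrist_force: [0.5, 0.3, -0.4]
grip_width: 0.0617
finger_force: 0.0
```

```bash
python3 where.py
```

```text
t 5.2 tcp [0.4259 0.1193 0.2048] bench xy [-0.2494 -0.0026] tip z 0.0228 toolx heading -0.3619 zaxis [ 0.001  0.    -1.   ] F [ 0.5  0.3 -0.4] w 0.061707070323686025 q [ 0.06  0.47 -0.53  2.18  0.42  0.6  -2.71]
```

{"name": "drive_tool", "arguments": {"motion": [[[0.06,0,0],0],[[0.06,0,0],0],[[0.05,0,0],0],[[0.05,0,0],0],[[0.04,0,0],0],[[0.04,0,0],0],[[0.04,0,0],0],[[0.04,0,0],0],[[0.04,0,0],0],[[0.04,0,0],0],[[0.04,0,0],0],[[0.04,0,0],0]]}}

```text
clock: 6.2
eef_pos: [0.4377, 0.1149, 0.2046]
tcp_rot: [0.984, -0.179, -0.0, 0.0]
wrist_force: [-0.7, -0.0, -0.2]
grip_width: 0.0618
finger_force: 0.1
```

{"name": "drive_tool", "arguments": {"motion": [[[0.05,0,0],0],[[0.06,0,0],0],[[0.06,0,0],0],[[0.06,0,0],0],[[0.06,0,0],0],[[0.06,0,0],0],[[0.06,0,0],0],[[0.06,0,0],0],[[0.06,0,0],0],[[0.06,0,0],0],[[0.06,0,0],0],[[0.06,0,0],0]]}}

```text
clock: 7.2
eef_pos: [0.4544, 0.1086, 0.2046]
tcp_rot: [0.984, -0.179, -0.0, -0.0]
wrist_force: [-0.2, 0.4, 0.5]
grip_width: 0.0615
finger_force: 0.1
```

```bash
python3 where.py; python3 - <<'E'
from h import *
a=snap('side','s3.png');b=snap('wrist','w3.png')
o=np.hstack([cv2.resize(a[190:340,200:400],(400,300),interpolation=2),cv2.resize(b,(400,300))])
cv2.imwrite('pics/c3.png',cv2.cvtColor(o,cv2.COLOR_RGB2BGR))
E
```

```text
t 7.2 tcp [0.4544 0.1086 0.2046] bench xy [-0.219  -0.0025] tip z 0.0226 toolx heading -0.3608 zaxis [-0.  0. -1.] F [-0.2  0.4  0.5] w 0.06151196488630619 q [ 0.09  0.5  -0.53  2.12  0.42  0.62 -2.66]
```

View pics/c3.png

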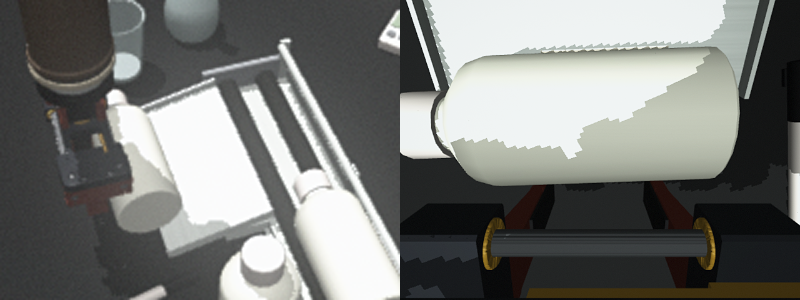

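The fingers are now behind the bottle, about 4 mm before it touches the ramp edge, and it is still centred and parallel. I'll start up the ramp.

{"name": "drive_tool", "arguments": {"motion": [[[0.06,0,0],0],[[0.06,0,-0.01],0],[[0.06,0,-0.014],0],[[0.07,0,-0.016],0],[[0.07,0,-0.016],0],[[0.08,0,-0.018],0],[[0.08,0,-0.018],0],[[0.08,0,-0.018],0],[[0.08,0,-0.018],0],[[0.08,0,-0.018],0],[[0.08,0,-0.018],0],[[0.08,0,-0.018],0]]}}

```text
clock: 8.3
eef_pos: [0.475, 0.1008, 0.2092]
tcp_rot: [0.984, -0.179, -0.0, 0.0]
wrist_force: [-3.7, 1.5, 2.6]
grip_width: 0.0612
finger_force: 1.9
```

{"name": "drive_tool", "arguments": {"motion": [[[0.08,0,-0.018],0],[[0.08,0,-0.018],0],[[0.08,0,-0.018],0],[[0.08,0,-0.018],0],[[0.08,0,-0.018],0],[[0.08,0,-0.018],0],[[0.08,0,-0.018],0],[[0.08,0,-0.018],0],[[0.08,0,-0.018],0],[[0.08,0,-0.018],0],[[0.08,0,-0.018],0],[[0.08,0,-0.018],0]]}}

```text
clock: 9.3
eef_pos: [0.4975, 0.0923, 0.2146]
tcp_rot: [0.984, -0.179, 0.0, 0.0]
wrist_force: [-2.6, 1.5, 1.4]
grip_width: 0.0616
finger_force: 1.9
```

```bash
python3 where.py; python3 - <<'E'
from h import *
a=snap('side','s4.png');b=snap('wrist','w4.png')
o=np.hstack([cv2.resize(a[190:340,200:400],(400,300),interpolation=2),cv2.resize(b,(400,300))])
cv2.imwrite('pics/c4.png',cv2.cvtColor(o,cv2.COLOR_RGB2BGR))
E
```

```text
t 9.3 tcp [0.4975 0.0923 0.2146] bench xy [-0.1729 -0.0025] tip z 0.0326 toolx heading -0.3608 zaxis [ 0. -0. -1.] F [-2.6  1.5  1.4] w 0.061647914806201076 q [ 0.14  0.53 -0.53  2.03  0.41  0.69 -2.58]
```

View pics/c4.png

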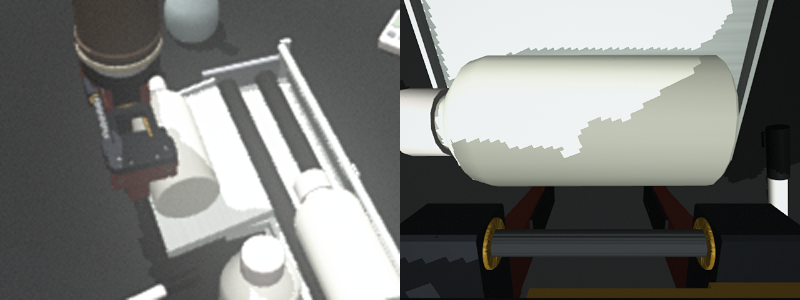

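The bottle is on the ramp, parallel and centred between the flanges, with about 3 N of push. I'll continue.

{"name": "drive_tool", "arguments": {"motion": [[[0.08,0,-0.018],0],[[0.08,0,-0.018],0],[[0.08,0,-0.018],0],[[0.08,0,-0.018],0],[[0.08,0,-0.018],0],[[0.08,0,-0.018],0],[[0.08,0,-0.018],0],[[0.08,0,-0.018],0],[[0.08,0,-0.018],0],[[0.08,0,-0.018],0],[[0.08,0,-0.018],0],[[0.08,0,-0.018],0]]}}

```text
clock: 10.4
eef_pos: [0.5199, 0.0839, 0.22]
tcp_rot: [0.984, -0.179, 0.0, 0.0]
wrist_force: [-3.8, 0.9, 2.1]
grip_width: 0.0618
finger_force: 1.9
```

{"name": "drive_tool", "arguments": {"motion": [[[0.08,0,-0.018],0],[[0.08,0,-0.018],0],[[0.08,0,-0.018],0],[[0.08,0,-0.018],0],[[0.08,0,-0.018],0],[[0.08,0,-0.018],0],[[0.08,0,-0.018],0],[[0.08,0,-0.018],0],[[0.08,0,-0.018],0],[[0.08,0,-0.018],0],[[0.08,0,-0.018],0],[[0.08,0,-0.018],0]]}}

```text
clock: 11.4
eef_pos: [0.5424, 0.0754, 0.2254]
tcp_rot: [0.984, -0.179, 0.0, 0.0]
wrist_force: [-2.8, 1.0, 1.8]
grip_width: 0.0613
finger_force: 1.9
```

{"name": "drive_tool", "arguments": {"motion": [[[0.08,0,-0.018],0],[[0.08,0,-0.018],0],[[0.08,0,-0.018],0],[[0.08,0,-0.018],0],[[0.08,0,-0.018],0],[[0.08,0,-0.018],0],[[0.08,0,-0.018],0],[[0.08,0,-0.018],0],[[0.08,0,-0.018],0],[[0.08,0,-0.018],0],[[0.08,0,-0.018],0],[[0.08,0,-0.018],0]]}}

```text
clock: 12.4
eef_pos: [0.5648, 0.0669, 0.2308]
tcp_rot: [0.984, -0.179, -0.0, 0.0]
wrist_force: [-2.8, 1.5, 1.6]
grip_width: 0.0613
finger_force: 1.9
```

```bash
python3 where.py; python3 - <<'E'
from h import *
a=snap('side','s5.png');b=snap('wrist','w5.png')
o=np.hstack([cv2.resize(a[190:340,200:400],(400,300),interpolation=2),cv2.resize(b,(400,300))])
cv2.imwrite('pics/c5.png',cv2.cvtColor(o,cv2.COLOR_RGB2BGR))
E
```

```text
t 12.4 tcp [0.5648 0.0669 0.2308] bench xy [-0.1009 -0.0026] tip z 0.0488 toolx heading -0.3608 zaxis [-0. -0. -1.] F [-2.8  1.5  1.6] w 0.061253880113227716 q [ 0.19  0.58 -0.52  1.87  0.4   0.8  -2.48]
```

View pics/c5.png

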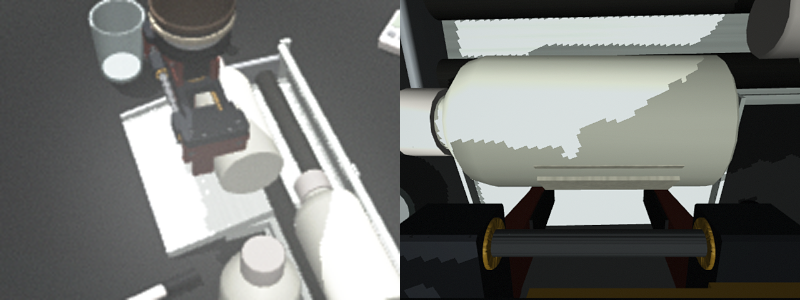

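Still centred, with the bottle just short of the ramp top. Before it goes in beside the running bottle, I'll check the clearance to that bottle's cap at (750,30).

```bash
python3 - <<'E'
from h import *
from fit import toR,A,B
for n,uv in [('scene',A(333,352)),('side',B(408,238))]: print('run cap end',toR(ray(n,uv,.0627)))
for u,v,z in [((748-400)*1.6,30*1.6,.0627),((737-400)*1.6,115*1.6,.066),((444-400)*1.6,115*1.6,.066)]: print(toR(ray('wrist',(u,v),z)))
E
```

```text
bench [ 0.66015451  0.03372318 -0.36054164] [[-1.2  0.2]
 [-2.9 -1.1]
 [ 0.9  0.3]
 [ 0.5  0.8]
 [-2.2 -1. ]
 [-0.9 -1.2]
 [-0.1  0.3]
 [ 1.3 -1.4]
 [ 1.6 -1.5]]
run cap end [ 0.00847095 -0.08667522]
run cap end [ 0.00429067 -0.09274064]
[-0.00317314 -0.08294136]
[-0.04791977 -0.08184217]
[-0.04776275  0.08378228]
```

The running bottle's cap end is at y ≈ -85 to -92 mm and our base is at about -65 mm, so there is enough clearance. I'll go slowly over the roller.

{"name": "drive_tool", "arguments": {"motion": [[[0.06,0,-0.014],0],[[0.06,0,-0.014],0],[[0.06,0,-0.014],0],[[0.06,0,-0.014],0],[[0.06,0,-0.01],0],[[0.06,0,-0.01],0],[[0.06,0,-0.01],0],[[0.06,0,-0.01],0],[[0.06,0,-0.01],0],[[0.06,0,-0.01],0],[[0.06,0,-0.01],0],[[0.06,0,-0.01],0]]}}

```text
clock: 13.5
eef_pos: [0.5815, 0.0608, 0.2342]
tcp_rot: [0.984, -0.179, -0.0, 0.0]
wrist_force: [-2.6, 2.3, 2.3]
grip_width: 0.061
finger_force: 1.7
```

{"name": "drive_tool", "arguments": {"motion": [[[0.06,0,0],0],[[0.06,0,0],0],[[0.06,0,0],0],[[0.06,0,0],0],[[0.06,0,0],0],[[0.05,0,0],0],[[0.05,0,0],0],[[0.05,0,0],0],[[0.05,0,0],0],[[0.05,0,0],0],[[0.05,0,0],0],[[0.05,0,0],0]]}}

```text
clock: 14.5
eef_pos: [0.5968, 0.0549, 0.2342]
tcp_rot: [0.984, -0.179, 0.0, 0.0]
wrist_force: [-0.1, 1.0, 0.2]
grip_width: 0.0613
finger_force: 0.0
```

```bash
python3 where.py; python3 - <<'E'
from h import *
a=snap('side','s6.png');b=snap('wrist','w6.png')
o=np.hstack([cv2.resize(a[190:340,200:400],(400,300),interpolation=2),cv2.resize(b,(400,300))])
cv2.imwrite('pics/c6.png',cv2.cvtColor(o,cv2.COLOR_RGB2BGR))
E
```

```text
t 14.5 tcp [0.5968 0.0549 0.2342] bench xy [-0.0667 -0.0025] tip z 0.0522 toolx heading -0.3608 zaxis [ 0. -0. -1.] F [-0.1  1.   0.2] w 0.06129435492204388 q [ 0.2   0.62 -0.52  1.79  0.4   0.84 -2.44]
```

View pics/c6.png

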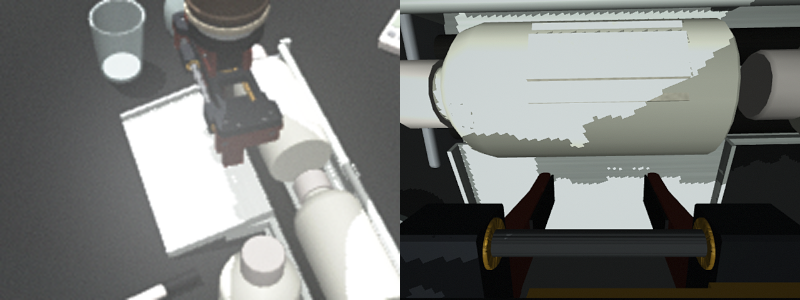

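The bottle has dropped between the rollers, parallel, with no contact force. The running bottle's cap at (765,85) is apart from it. I'll back off and go up.

{"name": "drive_tool", "arguments": {"motion": [[[-0.1,0,0],0],[[-0.2,0,0],0],[[-0.4,0,-0.1],0],[[-0.4,0,-0.3],0],[[-0.4,0,-0.6],0],[[-0.3,0,-0.7],0],[[-0.2,0,-0.7],0],[[0,0,-0.7],0],[[0,0,-0.7],0],[[0,0,-0.7],0],[[0,0,-0.7],0],[[0,0,-0.4],0]]}}

```text
clock: 15.6
eef_pos: [0.5491, 0.0734, 0.3767]
tcp_rot: [0.984, -0.179, 0.001, -0.0]
wrist_force: [0.3, 0.6, -0.1]
grip_width: 0.0615
finger_force: 0.0
```

{"name": "drive_tool", "arguments": {"motion": [[[-0.4,0,-0.3],0],[[-0.6,0,-0.5],0],[[-0.6,0,-0.5],0],[[-0.6,0,-0.5],0],[[-0.6,0,-0.3],0],[[-0.3,0,0],0],[[0,0,0],0],[[0,0,0],0],[[0,0,0],0]]}}

```text
clock: 16.35
eef_pos: [0.4776, 0.0994, 0.426]
tcp_rot: [0.984, -0.18, -0.0, 0.0]
wrist_force: [0.4, -0.4, -0.1]
grip_width: 0.0616
finger_force: 0.0
```

```bash
python3 where.py; python3 - <<'E'
from h import *
a=snap('side','s7.png');b=snap('scene','w7.png')
o=np.hstack([cv2.resize(a[190:340,200:400],(400,300),interpolation=2),cv2.resize(b[150:375,180:480],(400,300),interpolation=2)])
cv2.imwrite('pics/c7.png',cv2.cvtColor(o,cv2.COLOR_RGB2BGR))
E
```

```text
t 16.35 tcp [0.4776 0.0994 0.426 ] bench xy [-0.194  -0.0029] tip z 0.244 toolx heading -0.3613 zaxis [-0.001 -0.    -1.   ] F [ 0.4 -0.4 -0.1] w 0.06159251711951258 q [ 0.27  0.22 -0.67  1.86  0.15  1.12 -2.38]
```

View pics/c7.png

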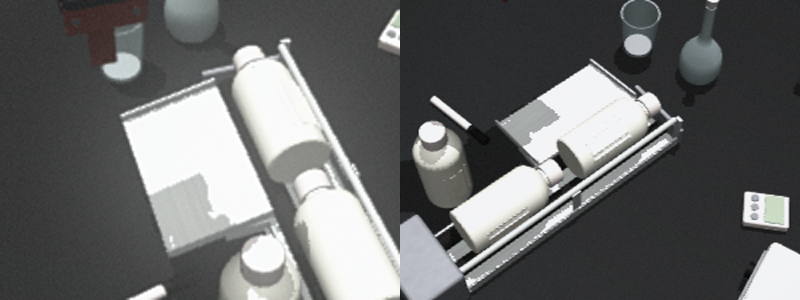

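The bottle lies in the trough at (280,115) in the side view and (605,135) in the scene view, in line with the running bottle and in front of the bar. Nothing else has moved, and the hand is clear.

```bash
python3 -c "
from cell import arm
print(arm.finish_job())"
```

```text
the job is handed in; nothing more can be done
None
```

The bottle is settled in the trough between the rollers, in front of the stop bar; nothing else was seen to move, the hand is clear, and the job was handed in at about 16.5 s of the 48 s allowed.

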